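Clamp the lid of a wash-water strainer shut

TASK

Two bench strainers stand with their clamp rings open; only one of them has its round lid on. On that one, swing the hinged half of the clamp ring fully shut around the two flanges by its upright post, then swing the latch arm fully in, so that its hook lies behind the ring's lug. The lid must stay seated on the pot, and the latch must stay out until the ring is shut.

Things in the scene. Friction and masses are not known exactly. Their poses are not given: they have to be found in the camera images.
- strainer: Lidded strainer: fixed steel pot, flange 77 mm wide, dark clamp ring 104 mm wide at 82-110 mm height. The look-alike has no lid. Origin: pot axis at table height; z up; yaw varies. In its frame, mm: fixed half ring at +x, with a side pipe (to x 81, under z 64); hinged half ring closes the -x side. Ring hinge: upright at (0, 58). Latch pivot: upright at (16, -80).
- jaw (a joint): Hinged half ring, rad: 0 shut (firm stop), up to 2.1 open; opens clockwise seen from above and stays where left (about 1 N to move). Upright black round post on it: 12 mm diameter, top 155 mm above the table, clear all round above 115 mm; shut, it is at (-64, 0) mm in the strainer's frame, 86 mm from the hinge. A lug is at its free end.
- latch (a joint): Latch arm, rad: 0 latched (firm stop), up to 2.0 out; swings out counter-clockwise seen from above, stays where left (about 1 N to move). Upright black round post: 12 mm diameter, top at 155 mm, 47 mm from the pivot; latched, it is at (-31, -80) mm in the strainer's frame. Its hook really catches the lug: it goes in only with the jaw within 0.07 rad of shut.
- lid: Loose round steel lid, 77 mm diameter, 0.2 kg, lying on the pot with a short spigot in its mouth. Origin: centre of the flange's underside, 96 mm above the table; its flat top is 114 mm above the table. Not to be handled.

How it is judged:
By the outcome, as a careful person would: the job done as asked, in the order asked, and still so for the second after the job is handed in, with the robot touching nothing.
It also fails if it takes over 50 s, if anything falls off the work surface, if the arm or the gripper's body presses on something with over 40 N, if the wrist force passes 120 N, or if a joint passes its speed limit or range.

ROBOT

A 7-joint arm with a two-finger parallel gripper is mounted at the origin on the work surface. World frame = base frame: x ahead of the robot, y to its left, z up, the work surface at z = 0. Lengths are in m, angles in rad, forces in N, time in s.
With the tool pointing down it reaches from about 0.425 to 0.8 m from the base axis. Payload 8.3 kg.
Tool frame: the origin (TCP) lies midway between the tips of the shut fingers; the grasp point (between the pads) lies 19 mm behind it; z points along the fingers, y is the direction in which the jaws open and shut (so a half turn about z gives the same grasp; the last joint's range is limited). The gripper opens to 85 mm and grips with 20 to 120 N. Pads are 22 mm wide; open, the fingers measure 114 mm over their backs; the gripper's body (76 mm by 85 mm) begins 54 mm behind the grasp point. The pads swing forward as they close: fully open they stand 13 mm farther back than shut.
Start: joints at [-1.189, 0.383, 0.016, 1.37, -0.006, 1.388, -0.046], TCP at [0.269, 0.564, 0.231] pointing down, gripper open.
Joint ranges: [-2.95, 2.95], [-0.25, 2.06], [-1.52, 1.56], [0.18, 2.33], [-1.44, 4.58], [0.02, 2.06], [-3.01, 3.01]. Speed limits (rad/s): [2.39, 2.39, 3.01, 3.01, 3.14, 3.14, 3.14].

INTERFACE

Orientations are given as a unit quaternion [w, x, y, z].
In Python, from rig import arm, camera, camera_info, order, finder gives the robot as it stands. Calls block until the motion is done:
- arm.move_pose(position, orientation): joint-space move of the TCP to a pose.
- arm.movel(position, rotation=None, vel=0.15, until_force=None): straight line of the TCP; rotation=None keeps the orientation; vel is the mean speed in m/s. With until_force (N) it stops when the force on the tool has changed by that much, and returns True; else False.
- arm.movej(angles): joint-space move.
- arm.move_gripper(opening, f_grip=None): opening from 0.0 (shut) to 1.0 (fully open); f_grip is the grip in N (None keeps the last); returns when the fingers have stopped.
- arm.pause(seconds).
- arm.inverse_kinematics(position, orientation): joint angles nearest the present ones, or None.
- arm.get_obs(): the state.
- camera(name): name is "scene" or "side" or "wrist"; returns (picture, depth): 384x512x3 uint8, blue, green, red; 384x512 float32, m along the optical axis (not along the pixel's ray), 0 where there is no reading.
- camera_info(name): a dict with "vfov" (degrees; the focal length in pixels is half the picture's height over the tangent of half this angle, whatever the lens; pixels are square), "cx", "cy" (the principal point, pixels), "k1" (the pictures are not rectified: a ray, as slopes to the right and down, at radius r is drawn at 1 + k1 r^2 times it, then the intrinsics apply), "xyz" and "rotation" of the camera in the world. Camera axes: x right, y up, looking along -z (the intrinsics and any distortion apply to the point x, -y, -z); pixel columns grow to the right and rows downward; lengths in m; the calibration is good to about 2 mm. A picture is of the moment at which its call begins: read the wrist's pose just before it. camera_info takes no time and is no camera call; for the wrist camera it gives the pose at the moment of the call.
A pose or a line that the arm cannot do raises arm.Unreachable and nothing moves.
- order.close_job(): hands the job in, once; it reports no verdict.
Trained networks look in the newest picture that a camera, given by its name, has taken for a name from the list of things; names that differ only in an ending like _2 or _b are one class to them, and where a whole thing is asked for, a point or a joint stands for the part that bears it (a point fixed in the world has none). Each returns a list of dicts, best first, with "p" (0 to 1); they miss things now and then, are a little off and sometimes report something else, mostly with a low value. They report only what shows in the picture. A call takes as long as a camera call.
- finder.recognise(camera, target): "at" ([x, y, z] in m, in world coordinates, good to about 4 mm: the middle of the surface that is visible of it).
The state is a dict: "time_s": time; "q": joint angles; "dq": joint speeds; "tau": joint torques, N m; "ee_pos": TCP position; "ee_rot": TCP orientation; "contact_force": force on the tool from outside, world axes, zero at the start; "ft_torque": the same for the moment, N m; "width": opening from 0.0 (shut) to 1.0 (fully open).
Only numpy, scipy, OpenCV 4.12 (cv2) and the standard library are available. Lean on these libraries where they do the work, as an engineer would, in place of code of your own. Each camera call takes 0.05 s, during which the arm holds its last target. There are 200 camera calls.

## Working session

There is one attempt and no reset: what is moved stays moved. The work goes in short steps, each a Python script; the robot and the scene stay as the last script left them, time stands still between calls to the robot, and variables do not carry over. Pictures are saved under pics/ and viewed, about 8 in all and at most 12, crops included, and the job is handed in when it is done.

```bash
mkdir -p pics; ls
cat > h.py <<'E'
import numpy as np, cv2
from rig import arm, camera, camera_info, order, finder
from scipy.spatial.transform import Rotation as R
def rot(i):
    r=np.array(i["rotation"]);
    return r if r.shape==(3,3) else R.from_quat(r[[1,2,3,0]]).as_matrix()
def cloud(name):
    i=camera_info(name); img,d=camera(name); h,w=d.shape
    f=h/2/np.tan(np.radians(i["vfov"])/2)
    K=np.array([[f,0,i["cx"]],[0,f,i["cy"]],[0,0,1]])
    u,v=np.meshgrid(np.arange(w),np.arange(h))
    s=cv2.undistortPoints(np.stack([u,v],-1).reshape(-1,1,2).astype(float),K,np.array([i["k1"],0,0,0,0.])).reshape(h,w,2)
    P=np.stack([s[...,0]*d,-s[...,1]*d,-d],-1)@rot(i).T+np.array(i["xyz"])
    P[d==0]=np.nan
    return img,P
E
python3 - <<'E'
from h import *
o=arm.get_obs(); print(o["time_s"],o["ee_pos"],o["ee_rot"])
ims=[]
for n in("scene","side"):
    img,P=cloud(n); np.save(n+".npy",P); cv2.imwrite(n+".png",img); ims.append(img)
    print(n,camera_info(n)["xyz"])
    for t in("strainer","jaw","latch","lid"):
        print(t,[(np.round(x["at"],3).tolist(),round(x["p"],2)) for x in finder.recognise(n,t)][:5])
cv2.imwrite("pics/a.png",ims[0]);cv2.imwrite("pics/b.png",ims[1])
E
```

```text
pics
0.0 [0.26866707 0.56374078 0.23025691] [-1.97897112e-04  2.20518602e-01  9.75382259e-01 -9.78099071e-04]
scene [1.22056529e+00 1.40186009e-04 8.10182364e-01]
strainer [([0.561, -0.156, 0.098], 0.77)]
jaw [([0.493, -0.085, 0.109], 0.72), ([0.566, -0.292, 0.104], 0.71)]
latch [([0.567, -0.29, 0.101], 0.73)]
lid [([0.552, -0.172, 0.114], 0.65)]
side [ 0.28303825 -0.55824101  0.52775833]
strainer [([0.533, -0.184, 0.088], 0.87)]
jaw [([0.486, -0.091, 0.103], 0.74)]
latch [([0.554, -0.3, 0.104], 0.56)]
lid [([0.537, -0.18, 0.105], 0.78)]
```

View pics/a.png

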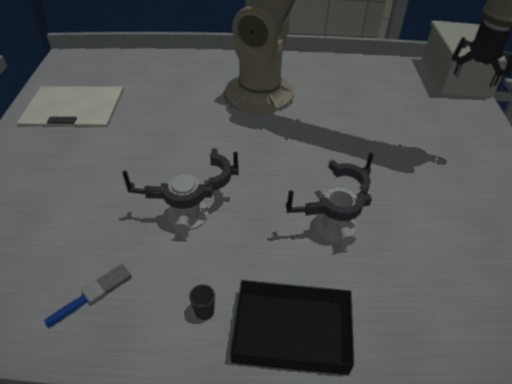

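View pics/b.png

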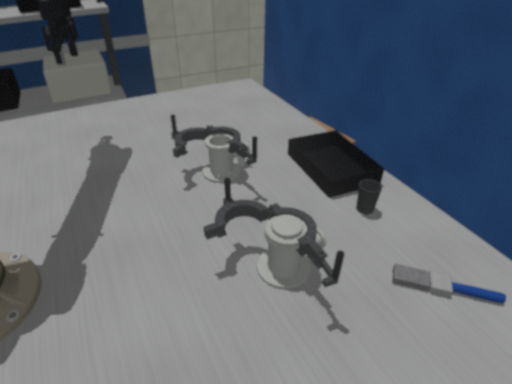

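The lidded strainer is the left one in the scene view (lid at about (184,184); posts at (236,162) and (127,182)). The one at (340,200) has no lid. Next I measure the posts and lid in the depth clouds.

Run:
```python
from h import *
from scipy.ndimage import label
for n in("scene","side"):
    P=np.load(n+".npy"); Z=P[...,2]; reg=(abs(P[...,0]-.54)<.17)&(P[...,1]<-.03)&(P[...,1]>-.36)
    m=reg&(Z>.122)&(Z<.17); L,k=label(m)
    for j in range(1,k+1):
        q=P[L==j]
        if len(q)>8: print(n,"post",len(q),np.median(q,0).round(4),q.max(0).round(3),q.min(0).round(3))
    img=cv2.imread(n+".png").mean(2)
    m=reg&(abs(Z-.114)<.006)&(np.hypot(P[...,0]-.54,P[...,1]+.175)<.06)&(img>110)
    q=P[m][:,:2]
    if len(q)>5:
        c,r=cv2.minEnclosingCircle(q.astype(np.float32)); print(n,"lid",len(q),c,r,np.median(q,0),np.median(P[m][:,2]))
    m=reg&(Z>.08)&(Z<.116)&(img<95); q=P[m]; np.save(n+"_ring.npy",q); print("ring pts",len(q))
```

```text
scene post 63 [ 0.4889 -0.051   0.1405] [ 0.493 -0.046  0.155] [ 0.478 -0.056  0.122]
scene post 68 [ 0.561  -0.2944  0.1434] [ 0.565 -0.289  0.156] [ 0.552 -0.301  0.123]
scene lid 285 (0.5455099940299988, -0.16884097456932068) 0.027988731861114502 [ 0.54685009 -0.17015777] 0.11279003278231492
ring pts 1838
side post 111 [ 0.4828 -0.0573  0.1422] [ 0.49  -0.05   0.157] [ 0.478 -0.06   0.122]
side post 145 [ 0.5533 -0.302   0.1428] [ 0.563 -0.295  0.156] [ 0.55  -0.305  0.122]
side lid 564 (0.5596804618835449, -0.16880221664905548) 0.043195467442274094 [ 0.54415379 -0.17554566] 0.11385825856152457
ring pts 2451
```

Run:
```python
from h import *
arm.move_pose([0.47,-0.17,0.38],[0,0,1,0])
i=camera_info("wrist"); print(i["xyz"],rot(i)[:,2].round(2),i["vfov"])
img,P=cloud("wrist"); np.save("wrist.npy",P); cv2.imwrite("wrist.png",img); cv2.imwrite("pics/c.png",img)
print(arm.get_obs()["time_s"],arm.get_obs()["q"].round(2))
for t in("lid","jaw","latch"): print(t,[(np.round(x["at"],3).tolist(),round(x["p"],2)) for x in finder.recognise("wrist",t)])
```

```text
[ 0.3918277  -0.16863103  0.52178103] [-0.3  -0.    0.95] 60.00274369534491
3.2833 [ 0.11  0.08  0.19  1.42 -0.02  1.64  1.87]
lid [([0.539, -0.175, 0.116], 0.75)]
jaw [([0.483, -0.084, 0.108], 0.67)]
latch [([0.554, -0.295, 0.1], 0.63)]
```

View pics/c.png

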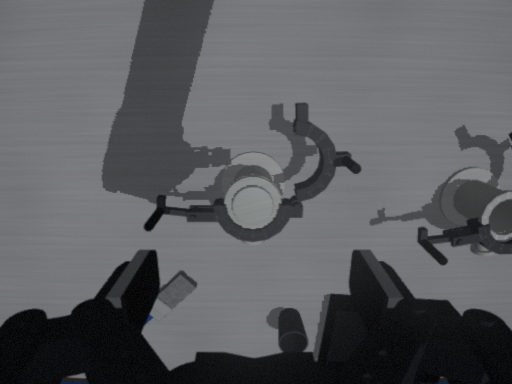

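```bash
cat > fit.py <<'E'
from h import *
from scipy.optimize import least_squares
from scipy.ndimage import label
def post_shut_open(p):
    x,y,yaw,a,b=p; r=lambda t:np.array([[np.cos(t),-np.sin(t)],[np.sin(t),np.cos(t)]])
    C=np.array([x,y]); W=r(yaw)
    H=np.array([0,.058]); V=np.array([.016,-.080])
    return C, C+W@H, C+W@V, C+W@(H+r(-a)@(np.array([-.064,0])-H)), C+W@(V+r(b)@np.array([-.047,0]))
def fit(C,J,L,p0,w=(1,1,1)):
    f=lambda p:np.r_[(post_shut_open(p)[0]-C),(post_shut_open(p)[3]-J),(post_shut_open(p)[4]-L)]
    return least_squares(f,p0)
E
python3 - <<'E'
from fit import *
P=np.load("wrist.npy");Z=P[...,2];img=cv2.imread("wrist.png").mean(2)
reg=(abs(P[...,0]-.54)<.17)&(P[...,1]<-.03)&(P[...,1]>-.36)
L,k=label(reg&(Z>.122)&(Z<.17))
for j in range(1,k+1):
    q=P[L==j]
    if len(q)>8: t=q[q[:,2]>.148]; print("post",len(q),t.mean(0).round(4),np.median(q,0).round(4),len(t),q[:,2].max())
m=reg&(abs(Z-.114)<.005)&(img>95)&(np.hypot(P[...,0]-.546,P[...,1]+.17)<.05)
c,r=cv2.minEnclosingCircle(P[m][:,:2].astype(np.float32)); print("lid",m.sum(),c,r,P[m].mean(0))
m=reg&(Z>.100)&(Z<.113)&(img<80); q=P[m]; print(len(q))
S=2000; im=np.full((640,640,3),255,np.uint8)
ij=((q[:,:2]-[.40,-.33])*S).astype(int)
for a,b in ij: cv2.circle(im,(int(b),int(a)),1,(0,0,0),-1)
C=np.array(c);
for nm,p in (("J",(.4845,-.0525)),("L",(.5567,-.2975)),("C",C)):
    a,b=((np.array(p)-[.40,-.33])*S).astype(int); cv2.circle(im,(int(b),int(a)),4,(0,0,255),-1)
for yaw in(-.3,0,.3):
  for a in (.5,1,1.5,2):
    s=fit(C,np.array([.4845,-.0525]),np.array([.5567,-.2975]),[*C,yaw,a,1.]); print(s.x.round(3),s.cost)
cv2.imwrite("pics/d.png",im)
E
```

```text
post 177 [ 0.4828 -0.0523  0.1536] [ 0.4815 -0.054   0.1515] 101 0.15594063566053423
post 189 [ 0.5555 -0.2965  0.1536] [ 0.5535 -0.2951  0.1471] 90 0.15616774172094733
lid 1247 (0.5452709197998047, -0.1744990348815918) 0.030776508152484894 [ 0.54365026 -0.17033445  0.11317576]
3778
[ 0.546 -0.174  0.086  1.671  1.22 ] 8.638995012941921e-07
[ 0.546 -0.174  0.086  1.671  1.22 ] 8.638993369647494e-07
[ 0.546 -0.174  0.086  1.671  1.22 ] 8.638994182668484e-07
[ 0.546 -0.174  0.086  1.671  1.22 ] 8.638993557280026e-07
[ 0.546 -0.174  0.086  1.671  1.22 ] 8.638997487591139e-07
[ 0.546 -0.174  0.086  1.671  1.22 ] 8.638996867530231e-07
[ 0.546 -0.174  0.086  1.671  1.22 ] 8.638993330609154e-07
[ 0.546 -0.174  0.086  1.671  1.22 ] 8.638997165371984e-07
[ 0.546 -0.174  0.086  1.671  1.22 ] 8.638995424731561e-07
[ 0.546 -0.174  0.086  1.671  1.22 ] 8.638993386646838e-07
[ 0.546 -0.174  0.086  1.671  1.22 ] 8.638999063351437e-07
[ 0.546 -0.174  0.086  1.671  1.22 ] 8.638994094281859e-07
```

View pics/d.png

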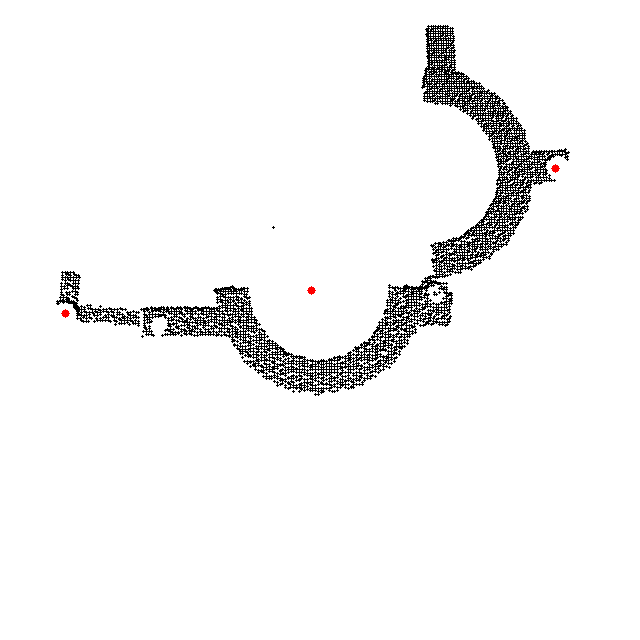

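The plan view puts the ring hinge at about (436,293) px and the latch pivot at about (157,325) px. That gives yaw ≈ 0 and centre ≈ (0.546,-0.171), with the jaw about 1.5 rad open and the latch about 1.44 rad out. The arm lengths come out at 86.6 and 46.4 mm, which match the given 86 and 47. Next I close the jaw with the fingers loosely around its post.

```bash
cat > sw.py <<'E'
from h import *
def q(phi):
    y=np.array([np.cos(phi),np.sin(phi),0]); z=np.array([0,0,-1.]); x=np.cross(y,z)
    r=R.from_matrix(np.stack([x,y,z],1)).as_quat(); return r[[3,0,1,2]]
def pose(c,r,th,z,flip): # th: heading of post from axis
    return [c[0]+r*np.cos(th),c[1]+r*np.sin(th),z], q(th-np.pi/2+flip)
def swing(c,r,th0,th1,over,z=.125,flip=0,n=8,op=.4,F=8):
    "cage the post at th0, swing to th1, then on by up to `over` till the stop is felt"
    arm.move_gripper(op); p,o=pose(c,r,th0,.22,flip); arm.move_pose(p,o)
    print("down hit",arm.movel([p[0],p[1],z],vel=.12,until_force=6))
    s=np.sign(th1-th0)
    ths=np.r_[np.linspace(th0,th1,n+1)[1:],th1+s*np.linspace(0,over,5)[1:]]
    for k,th in enumerate(ths):
        hit=arm.movel(*pose(c,r,th,z,flip),vel=.06 if k<n-1 else .03,until_force=F)
        b=arm.get_obs(); print(round(th,3),hit,b["contact_force"].round(1),b["ee_pos"].round(4))
        if hit: break
    return hit
E
python3 - <<'E'
from sw import *
H=np.array([.546,-.1130]);J=np.array([.4845,-.0525]);d=J-H
t0=np.arctan2(d[1],d[0])%(2*np.pi);t1=np.arctan2(-.058,-.064)%(2*np.pi);print(t0,t1)
for fl in(0,np.pi): print([None if (k:=arm.inverse_kinematics(*pose(H,.0864,t,.125,fl))) is None else k.round(2) if hasattr(k,'round') else np.round(k,2) for t in(t0,t1+.25)])
swing(H,.0864,t0,t1,.25)
img,P=cloud("scene"); np.save("scene2.npy",P); cv2.imwrite("pics/e.png",img)
print(arm.get_obs()["time_s"],arm.get_obs()["width"])
E
```

```text
2.3643910279422578 3.877850082571221
[array([-0.05,  0.17,  0.1 ,  1.89, -0.02,  1.08,  0.85]), array([ 0.17,  0.26,  0.15,  1.78, -0.04,  1.1 ,  2.89])]
[array([-1.05,  0.47,  1.38,  1.92, -0.51,  1.17, -1.83]), array([ 0.04,  0.27,  0.31,  1.79, -0.09,  1.1 , -0.21])]
down hit False
2.554 False [-0.2  0.4 -0.4] [ 0.4747 -0.0651  0.1258]
2.743 False [ 0.8 -1.2 -0.3] [ 0.4668 -0.0791  0.1252]
2.932 False [ 0.2 -0.7 -0.4] [ 0.4618 -0.0946  0.125 ]
3.121 False [-0.7  0.4 -0.6] [ 0.4598 -0.1107  0.125 ]
3.31 False [-0.   0.  -0.2] [ 0.4609 -0.127   0.125 ]
3.499 False [-0.4  1.2 -0.1] [ 0.4651 -0.1427  0.1249]
3.689 False [-0.4  0.2  0.4] [ 0.4721 -0.1574  0.1249]
3.878 False [ 0.1  0.4 -0.4] [ 0.4819 -0.1708  0.125 ]
3.94 False [0.4 0.1 0. ] [ 0.4857 -0.1748  0.125 ]
4.003 False [-1.3 -0.5  0.3] [ 0.4897 -0.1785  0.125 ]
4.065 True [-0.1  1.1  0.8] [ 0.4905 -0.1786  0.1241]
10.4833 0.398353512168821
```

The stop was felt about 9 mm past nominal, which fits the cage slack. I'll lift straight up and check that the jaw stayed shut.

Run:
```python
from sw import *
from scipy.ndimage import label
p=arm.get_obs()["ee_pos"]; arm.movel([p[0],p[1],.22],vel=.2)
arm.move_pose([.47,-.17,.36],[0,0,1,0])
img,P=cloud("wrist"); cv2.imwrite("pics/f.png",img); np.save("w2.npy",P)
Z=P[...,2]
L,k=label((abs(P[...,0]-.54)<.15)&(P[...,1]<-.03)&(P[...,1]>-.36)&(Z>.148)&(Z<.17))
for j in range(1,k+1):
    t=P[L==j]
    if len(t)>20: print(t.mean(0).round(4),len(t))
print(arm.get_obs()["time_s"])
```

```text
[ 0.4803 -0.1709  0.1538] 103
[ 0.5553 -0.2961  0.1533] 93
12.0417
```

View pics/f.png

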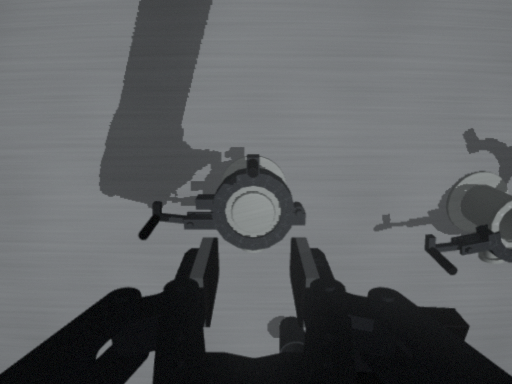

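The ring is closed around the lid at (252,212), with the jaw post at (253,163), i.e. world (0.480,-0.171) against a nominal (0.482,-0.171). The latch is still out, with its post at (155,222). Next I swing the latch in.

Run:
```python
from sw import *
from scipy.ndimage import label
V=np.array([.562,-.251]);d=np.array([.5565,-.2972])-V
t0=np.arctan2(d[1],d[0])%(2*np.pi); print(t0,np.hypot(*d))
swing(V,.047,t0,np.pi,.5,flip=np.pi)
p=arm.get_obs()["ee_pos"]; arm.movel([p[0],p[1],.22],vel=.2)
arm.move_pose([.47,-.17,.36],[0,0,1,0])
img,P=cloud("wrist"); cv2.imwrite("pics/g.png",img); np.save("w3.npy",P)
Z=P[...,2]
L,k=label((abs(P[...,0]-.54)<.15)&(P[...,1]<-.03)&(P[...,1]>-.36)&(Z>.148)&(Z<.17))
for j in range(1,k+1):
    t=P[L==j]
    if len(t)>20: print(t.mean(0).round(4),len(t))
m=(abs(Z-.114)<.008)&(np.hypot(P[...,0]-.546,P[...,1]+.171)<.025); print("lid top",np.percentile(Z[m],[5,50,95]))
print(arm.get_obs()["time_s"])
```

```text
4.593899021226551 0.04652622916162455
down hit False
4.412 False [-0.5  0.6  0.3] [ 0.5486 -0.2962  0.126 ]
4.231 False [-0.2 -0.1 -1. ] [ 0.5406 -0.2926  0.1254]
4.049 False [ 0.3 -0.1 -0.6] [ 0.5333 -0.288   0.1251]
3.868 False [-0.4 -0.1  0.5] [ 0.527  -0.2823  0.125 ]
3.686 False [ 0.1  0.6 -0.7] [ 0.522  -0.2754  0.125 ]
3.505 False [0.5 0.9 0.2] [ 0.5182 -0.2678  0.125 ]
3.323 False [ 0.  -0.5  0.1] [ 0.5159 -0.2596  0.125 ]
3.142 False [ 0.3  0.1 -0.1] [ 0.5151 -0.2512  0.125 ]
3.017 False [ 0.2 -0.2 -0. ] [ 0.5154 -0.2452  0.125 ]
2.892 False [-1.  -1.3  1.2] [ 0.5163 -0.2399  0.1251]
2.767 True [ 0.8 -2.2  1.6] [ 0.5171 -0.24    0.125 ]
[ 0.4804 -0.1711  0.1539] 100
[ 0.5132 -0.2495  0.1535] 101
lid top [0.11207623 0.1133335  0.11459825]
21.375
```

View pics/g.png

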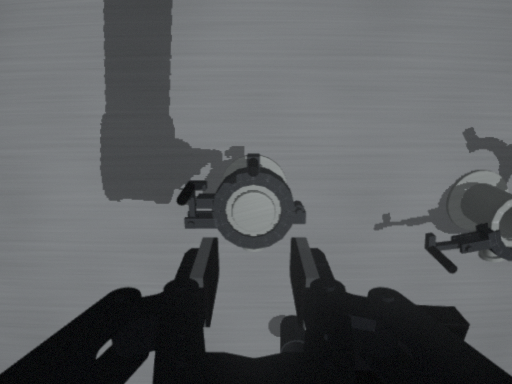

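The latch post is at (187,192), world (0.513,-0.2495) against a nominal (0.515,-0.251). The hook lies across behind the lug near (202,185). The ring is still shut and the lid is flat at 113 mm.

```bash
python3 -c "
from rig import order; order.close_job()"
```

```text
the job is handed in; nothing more can be done
```

I shut the clamp ring on the lidded strainer, then swung the latch arm in, and handed the job in at about 21 s of the 50 s allowed. For each swing I held the gripper loosely around the post and pushed until I felt the stop.

The last wrist picture and its depth data showed:
- **Jaw post:** at (0.480, -0.171), against a nominal shut position of (0.482, -0.171).
- **Latch post:** at (0.513, -0.250), against a nominal latched position of (0.515, -0.251). The hook appears behind the lug.
- **Lid:** flat, with its top at 113 mm, so it is still seated.
- **Order:** a picture taken between the two swings showed the ring shut while the latch was still out.
- **Gripper:** well clear above the strainer when I handed in.

Both posts measured about 2 mm off nominal, within the camera calibration error. No check failed. An early fit using the lid centre gave a yaw of 0.09 rad; I used the plan view of the hinge and pivot instead, which gave about 0, and the final post positions agree with that.

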